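# Close the bath cover and hold the stirrer shaft in its guide bearing and cover bush

### The job

Get the tempering bath ready for stirring: fold down its plain cover flap first, then the flap with the bush, whose lip overlaps it, until both lie fully shut. Then take the long stirrer shaft out of the storage block, thread it straight down through the guide bearing on the column and on through the bush in the cover, and finish still holding it there, its lower end hanging about halfway between the cover and the bath floor, ready for the motor to be coupled on. Leave everything else on the bench where it is.

Things in the scene. Friction and masses are not known exactly. Their poses are not given: they have to be found in the camera images.
- bath: white tempering bath, fixed: open tank, outer 220 (x) x 200 (y) x 80 mm high, walls 12 mm, inner floor 14 mm above the bench, control panel on its -x face. Behind it at x +135, y -47 mm a 16 mm column, 247 mm high, carries the guide bearing on a 10 mm arm along x. Two cover flaps fold up and outwards about hinges on its +y and -y top edges. Origin: tank centre, on the bench; yaw within 0.3
- plain_flap (a joint): angle (rad) of the wide plain steel cover flap: 0 = shut flat on the tank, pi/2 = upright, more = leaning outwards; starts at 1.55 to 1.95, stop at 2.0. 4 mm plate, 220 mm along the hinge, 126 mm from hinge to free edge; black tab juts 21 mm out at its -x end. Stiff hinge: stays where left, moves at 0.25 N m (3 N at 90 mm); push it over from outside and follow it down to the stop at 0
- bush_flap (a joint): angle (rad) of the narrow steel cover flap with the white bush: 0 = shut, starts at 1.55 to 1.95, stop at 2.0. 4 mm plate, 220 mm along the hinge, 73 mm to its free edge plus an 8 mm lip that laps over the plain flap; tab as on the other. Stiff hinge, 0.2 N m. The bush stands 15 mm up on its outer (upper) face, 26 mm wide (33 at its foot), 53 mm from the hinge, at bath x +30 mm
- plain_hinge (a point): middle of the plain flap's hinge line, which runs along the bath's x at y = +100 mm, 82 mm above the bench. Axes as the bath's. A shut flap reaches from here towards the bath's -y, its upper face 84 mm above the bench
- bush_hinge (a point): middle of the bush flap's hinge line, along the bath's x at y = -100 mm, 82 mm above the bench. Axes as the bath's. A shut flap reaches from here towards the bath's +y, its upper face 84 mm above the bench
- guide_mouth (a point): centre of the top mouth of the guide bearing, 170 mm above the bench, at x = +30, y = -47 mm of the bath: a steel ring with a vertical bore 13 mm wide, 28 mm outside, 16 mm high (its underside 154 mm above the bench). z up
- cover_bush_mouth (a point): centre of the mouth of the white bush in the bush flap; it moves with the flap. Shut, it lies straight below the guide bearing, 99 mm above the bench; bore 13 mm wide, from there down through bush and plate to 80 mm above the bench (the underside of the cover). Its z is the bore axis, up when shut
- block: white storage block fixed to the bench, 190 (its x) x 60 x 55 mm high, turned up to 0.2 rad, with three upright sockets of 11.6 mm bore and 43 mm deep (floor 12 mm above the bench) at x = -60, 0 and +60 mm, y = 0; each holds one shaft or rod, in any order. Origin: centre of its underside
- shaft: the long steel stirrer shaft, standing loose and upright in one of the block's sockets: 10 mm thick and 142 mm long with a tapered foot, then a cylindrical coupling 16 mm thick, 48 mm long on top; 190 mm over all (of the two with a coupling, the long one), about 0.16 kg. Origin: centre of its lower end; z along it towards the coupling
- shaft_tip (a point): centre of the shaft's lower end
- shaft_shoulder (a point): on the shaft's axis at the underside of the coupling, 142 mm above its lower end; the coupling (the place to grip) reaches 48 mm above this
- short_shaft: stirrer shaft like the long one but short (140 mm over all); leave it in the block. Origin: centre of its lower end
- plain_rod: plain steel rod, 10 mm thick, 165 mm long, no coupling; leave it in the block. Origin: centre of its lower end
- jar_a: clear glass sample jar with white screw cap, 42 mm wide, 85 mm high, standing on the bench; leave alone. Origin: centre of its underside
- jar_b: a second such jar; leave alone
- vial: small amber glass vial with white cap, 24 mm wide, 48 mm high; leave alone. Origin: centre of its underside
- beaker: glass beaker, 68 mm wide, 90 mm high; leave alone. Origin: centre of its underside
- dish: closed glass petri dish, 76 mm wide, 16 mm high; leave alone. Origin: centre of its underside

How it is judged:
By the outcome, as a careful person would: the job done as asked, in the order asked, and still so for the second after the job is handed in, while the arm keeps its last pose, push and grip.
It also fails if it takes over 72 s, if anything falls off the work surface, if the arm or the gripper's body presses on something with over 40 N, if the wrist force passes 120 N, or if a joint passes its speed limit or range.

### The arm

A 6-joint arm with a two-finger parallel gripper is mounted at the origin on the work surface. World frame = base frame: x ahead of the robot, y to its left, z up, the work surface at z = 0. Lengths are in mm, angles in rad, forces in N, time in s.
With the tool pointing down it reaches from about 350 to 975 mm from the base axis. Payload 7.1 kg.
Tool frame: the origin (TCP) lies on the centre line of the jaws, within the pads' length; the fingertips stand 17 mm ahead of it and the grasp point (between the pads) lies 2 mm behind it (tip_extent is the distance from the TCP to the fingertips, in mm); z points along the fingers, y is the line along which they close (so a half turn about z gives the same grasp; the last joint's range is limited). The gripper opens to 88 mm and grips with 3 to 60 N. Pads are 20 mm wide; open, the fingers measure 115 mm over their backs; the gripper's body (75 mm by 178 mm) begins 61 mm behind the grasp point.
Start: joints at [1.213, 0.423, 1.63, -0, 1.089, -0.019], TCP at [207.69, 589.465, 214.375] pointing down, gripper open.
Joint ranges: [-3, 3], [-0.9, 2.11], [0.09, 2.58], [-1.31, 4.45], [0.11, 2.69], [-2.54, 2.54]. Speed limits (rad/s): [2.39, 2.39, 3.01, 3.14, 3.14, 3.14].

### API

Orientations are given as a rotation vector (axis times angle).
In Python, from workcell import get_obs, get_image, camera_model, close_job, look_for, outline_of, pinpoint, tip_extent gives the robot as it stands.
- The arm moves only by the shell command python3 -m jog 'ROWS'. ROWS is text: rows parted by semicolons, each of 7 numbers parted by spaces: the shift along the tool's x, y, z as a fraction of full scale, then the turn, a rotation vector about the tool's x, y, z as a fraction of full scale, then the closure, from -1 (fully open) to 1 (shut). A call has 1 to 8 rows; each row is the pose to reach, as a shift and turn from the pose commanded when the call began, along the tool's axes at that moment; what a row does not reach only later rows make up. Full scale, the value 1, is 0.2 m for a shift and 30 degrees for a turn. A row lasts 1/10 s, in which the tool goes at most 50 mm and 8.59 degrees, less where a joint would pass 70% of its speed; a pose out of reach is approached as far as the arm can. A call with a number of a shift or a turn outside -1 to 1 is refused whole. A call with a gripper value outside its range is refused whole. The fingers move at their own pace and stop on an object; the grip force is fixed at half the most. Time passes only in rows, so rows that repeat a pose let the fingers close. It gives the time, the measured TCP pose, the force, the opening and the grip force at its end, in the units of the state.
- get_obs(): the state, without advancing time (a new reading comes with each control period).
- get_image(name): name is "side" or "top"; returns the picture (420x560x3 uint8, red, green, blue); there is no depth.
- camera_model(name): a dict with "fx", "fy", "cx", "cy" (pixels), "dist_coeffs" ([k1, k2, p1, p2, k3] as OpenCV has them; the pictures are not rectified), "origin" and "orientation" of the camera in the world. Camera axes: x right, y down, z forward; pixel columns grow to the right and rows downward; lengths in mm; the calibration is good to about 2 mm. A picture is of the moment at which its call begins. camera_model takes no time and is no camera call.
- close_job(): hands the job in; it is judged then, once.
Trained networks look in the newest picture that a camera, given by its name, has taken for a name from the list of things; names that differ only in an ending like _2 or _b are one class to them, and where a whole thing is asked for, a point or a joint stands for the part that bears it (a point fixed in the world has none). Each returns a list of dicts, best first, with "confidence" (0 to 1); they miss things now and then, are a little off and sometimes report something else, mostly with a low value. They report only what shows in the picture. A call takes as long as a camera call.
- look_for(target, camera): "xyz" ([x, y, z] in mm, in the coordinates of the camera as it stood for that picture, good to about 4 mm: the middle of the surface that is visible of it).
- outline_of(target, camera): "mask" (420x560 bool, what is visible of it).
- pinpoint(target, camera): "xyz" ([x, y, z] in mm, in the coordinates of the camera as it stood for that picture, good to about 4 mm: a listed point, or the origin of a listed thing).
The state is a dict: "t": time; "qpos": joint angles; "qvel": joint speeds; "joint_torque": joint torques, N m; "ee_pos": TCP position; "orientation": TCP orientation; "ft_force": force on the tool from outside, world axes, zero at the start; "moment": the same for the moment, N m; "width": finger opening in mm; "grasp_force": force on a finger pad.
Only numpy, scipy, OpenCV 4.12 (cv2) and the standard library are available. Lean on these libraries where they do the work, as an engineer would, in place of code of your own. Each camera call takes 0.05 s, during which the arm holds its last target. There are 200 camera calls.

## Working session

There is one attempt and no reset: what is moved stays moved. The work goes in short steps, Python scripts to look and compute and a shell command to move; the robot and the scene stay as the last step left them, time stands still between calls to the robot, and variables do not carry over. Pictures are saved under pics/ and viewed, at most 12 in all, crops included, and the job is handed in when it is done.

```bash
ls; mkdir -p pics
cat > h.py <<'E'
import numpy as np,cv2
from scipy.spatial.transform import Rotation as R
from workcell import *
def cam(n):
    m=camera_model(n); o=np.array(m['orientation'],float)
    Rm=R.from_rotvec(o).as_matrix() if o.size==3 else o.reshape(3,3)
    return m,Rm,np.array(m['origin'],float)
def w(n,p):
    m,Rm,o=cam(n); return Rm@np.array(p)+o
def proj(n,P):
    m,Rm,o=cam(n); K=np.array([[m['fx'],0,m['cx']],[0,m['fy'],m['cy']],[0,0,1]])
    return cv2.projectPoints(((np.atleast_2d(P)-o)@Rm).reshape(-1,1,3),np.zeros(3),np.zeros(3),K,np.array(m['dist_coeffs'],float))[0].reshape(-1,2)
def ray(n,uv):
    m,Rm,o=cam(n); K=np.array([[m['fx'],0,m['cx']],[0,m['fy'],m['cy']],[0,0,1]])
    q=cv2.undistortPoints(np.array(uv,float).reshape(-1,1,2),K,np.array(m['dist_coeffs'],float)).reshape(-1,2)
    d=np.c_[q,np.ones(len(q))]@Rm.T; return o,d/np.linalg.norm(d,axis=1)[:,None]
def tri(uvs): # dict cam->uv
    A=0;b=0
    for n,uv in uvs.items():
        o,d=ray(n,uv); M=np.eye(3)-np.outer(d[0],d[0]); A=A+M;b=b+M@o
    return np.linalg.solve(A,b)
E
python3 - <<'E'
from h import *
for n in('side','top'):
    cv2.imwrite(f'pics/{n}0.png',get_image(n)[:,:,::-1]); m=camera_model(n);print(n,m)
for t in 'bath plain_hinge bush_hinge guide_mouth cover_bush_mouth block shaft_tip shaft_shoulder shaft short_shaft plain_rod jar_a vial beaker dish'.split():
    for n in('side','top'):
        print(t,n,[(np.round(w(n,r['xyz'])).astype(int).tolist(),round(r['confidence'],2)) for r in pinpoint(t,n)[:3]])
o=get_obs();print(o['t'],o['ee_pos'],o['orientation'])
E
```

```text
pics
side {'fx': 467.4797154032186, 'fy': 467.4797154032186, 'cx': 282.44856349779394, 'cy': 210.33568419450023, 'dist_coeffs': array([0.00646535, 0.        , 0.        , 0.        , 0.        ]), 'origin': array([  70.40928353, -587.46151813, 1119.96174314]), 'orientation': array([-2.37812083,  0.73854609, -0.27810795])}
top {'fx': 492.25983473512014, 'fy': 492.25983473512014, 'cx': 279.29846987203075, 'cy': 218.6096168333155, 'dist_coeffs': array([-0.17127897,  0.        ,  0.        ,  0.        ,  0.        ]), 'origin': array([ 415.38308767,   59.90117229, 1633.78674335]), 'orientation': array([-2.15796574,  2.1989457 , -0.07693248])}
bath side [([559, 77, 4], 0.7)]
bath top [([559, 76, -1], 0.92)]
plain_hinge side [([532, 171, 83], 0.87)]
plain_hinge top [([532, 173, 81], 0.65)]
bush_hinge side [([579, -27, 80], 0.88), ([392, -183, 3], 0.71)]
bush_hinge top [([584, -24, 87], 0.91), ([618, -39, 134], 0.17)]
guide_mouth side [([598, 37, 170], 0.76)]
guide_mouth top [([597, 37, 165], 0.56)]
cover_bush_mouth side [([614, -40, 134], 0.64)]
cover_bush_mouth top [([616, -39, 130], 0.8
[... 324 characters left out ...]
, -296, 14], 0.63)]
short_shaft side [([490, -308, 13], 0.7), ([612, -39, 135], 0.45), ([579, -26, 84], 0.43)]
short_shaft top [([490, -301, 9], 0.57)]
plain_rod side [([436, -305, 13], 0.64)]
plain_rod top [([430, -307, 11], 0.5)]
jar_a side [([555, 472, 3], 0.89), ([436, 417, -1], 0.68)]
jar_a top [([553, 474, -4], 0.69), ([436, 420, 0], 0.61)]
vial side [([389, -186, 4], 0.6)]
vial top [([388, -185, -3], 0.54)]
beaker side [([766, -253, -5], 0.89), ([552, 472, 1], 0.29)]
beaker top [([761, -252, -5], 0.59)]
dish side [([350, 264, 1], 0.89), ([552, 475, 3], 0.24)]
dish top [([349, 266, 0], 0.66)]
1.6 [207.69988143 589.46955531 214.3853742 ] [ 5.29546744e-01  3.09660959e+00 -1.07631953e-05]
```

View pics/side0.png

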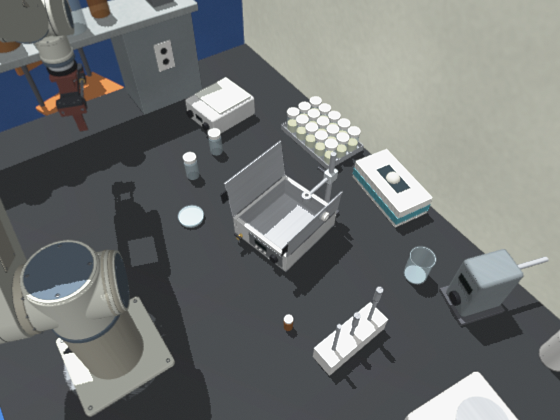

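View pics/top0.png

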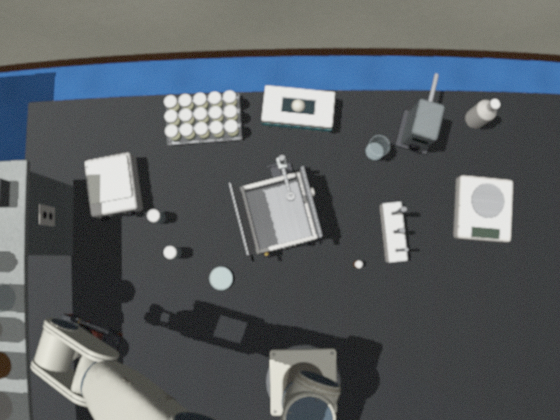

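Side view: the plain flap stands up at about (255,180), the bush flap at (325,225) and the block at (350,338), with the long shaft's coupling top at (376,293). The top view agrees: bath at (280,212), block at (394,232). I'll average repeated measurements next.

Run:
```python
from h import *
P={k:{'side':[],'top':[]} for k in 'bath plain_hinge bush_hinge guide_mouth cover_bush_mouth block shaft_shoulder shaft short_shaft plain_rod'.split()}
ap={'bath':(558,76,0),'plain_hinge':(532,172,82),'bush_hinge':(581,-26,84),'guide_mouth':(597,37,168),'cover_bush_mouth':(615,-39,132),'block':(490,-305,0),'shaft_shoulder':(550,-299,153),'shaft':(550,-298,12),'short_shaft':(490,-305,12),'plain_rod':(433,-306,12)}
for i in range(4):
  for n in('side','top'):
    get_image(n)
    for k in P:
      for r in pinpoint(k,n):
        p=w(n,r['xyz'])
        if np.linalg.norm(p-ap[k])<25: P[k][n].append(p);break
  
for k in P: print(k,[(n,np.mean(P[k][n],0).round(1),len(P[k][n])) for n in P[k] if P[k][n]])
for n in('side','top'): print([(w(n,r['xyz']).round(1),round(r['confidence'],2)) for r in look_for('plain_flap',n)])
print(get_obs()['t'])
```

```text
bath [('side', array([556.8,  74.4,   3.9]), 4), ('top', array([ 5.592e+02,  7.670e+01, -4.000e-01]), 4)]
plain_hinge [('side', array([533.1, 169. ,  82.6]), 4), ('top', array([533.4, 172.6,  80.9]), 4)]
bush_hinge [('side', array([579.4, -24.8,  81.7]), 4), ('top', array([583. , -23.5,  87.3]), 4)]
guide_mouth [('side', array([597.5,  35.6, 169. ]), 4), ('top', array([597.4,  38.4, 168.3]), 4)]
cover_bush_mouth [('side', array([615.6, -37.3, 132.9]), 4), ('top', array([614.7, -39.7, 132.8]), 4)]
block [('side', array([ 488.9, -302.8,    0.6]), 4), ('top', array([ 4.905e+02, -3.038e+02, -1.000e-01]), 4)]
shaft_shoulder [('side', array([ 549.7, -298.5,  154.9]), 4), ('top', array([ 546.6, -297.1,  155.4]), 4)]
shaft [('side', array([ 551.1, -301.1,   11.9]), 3), ('top', array([ 549.1, -298.8,   12.9]), 3)]
short_shaft [('side', array([ 489.3, -305.4,   11.4]), 4), ('top', array([ 490.7, -302.5,    9.6]), 4)]
plain_rod [('side', array([ 431.5, -306.1,   14. ]), 4), ('top', array([ 428.7, -304.5,   10. ]), 4)]
[(array([521.8, 173.1, 149.8]), 0.6)]
[(array([522.2, 179.3, 162.3]), 0.83)]
6.1
```

```bash
cat >> h.py <<'E'
C=np.array([557.4,74.8]);YAW=0.24
def B(x,y,z):
    c,s=np.cos(YAW),np.sin(YAW); return np.array([C[0]+c*x-s*y,C[1]+s*x+c*y,z])
def go(targets,yaw=None):
    o=get_obs(); p=np.array(o['ee_pos']); r=R.from_rotvec(o['orientation'])
    if yaw is not None: # tool y direction angle in world
        ty=np.array([np.cos(yaw),np.sin(yaw),0]);tz=np.array([0,0,-1.]);T=R.from_matrix(np.c_[np.cross(ty,tz),ty,tz])
        print('turn',((r.inv()*T).as_rotvec()/np.deg2rad(30)).round(4))
    for t in targets: print(np.round(t),'shift',(r.inv().apply(np.array(t)-p)/200).round(4))
    print('t',o['t'],'p',p.round(1),'F',np.round(o['ft_force'],1),'w',round(o['width'],1))
E
python3 - <<'E'
from h import *
go([B(-85,195,260),B(-85,195,182)],YAW+np.pi/2)
E
```

```text
turn [-0.      0.     -1.1053]
[428. 244. 260.] shift [-1.6153 -1.2623 -0.2281]
[428. 244. 182.] shift [-1.6153 -1.2623  0.1619]
t 6.1 p [207.7 589.5 214.4] F [-0.3  0.1  0.8] w 88.0
```

```bash
python3 -m jog '-0.9 -0.7 -0.23 0 0 -1 1;-0.9 -0.7 -0.23 0 0 -1 1;-0.9 -0.7 -0.23 0 0 -1 1;-0.9 -0.7 -0.23 0 0 -1 1;-0.9 -0.7 -0.23 0 0 -1 1;-0.9 -0.7 -0.23 0 0 -1 1;-0.9 -0.7 -0.23 0 0 -1 1'
python3 - <<'E'
from h import *
go([B(-85,195,260),B(-85,195,182)],YAW+np.pi/2)
E
```

```text
t: 6.8
ee_pos: [331.4, 397.4, 260.8]
orientation: [-0.286, 3.128, 0.001]
ft_force: [0.5, -0.2, 0.4]
width: 35.2
grasp_force: 0.0
turn [ 0.0016  0.001  -0.1095]
[428. 244. 260.] shift [-0.338  -0.8422  0.0032]
[428. 244. 182.] shift [-0.3378 -0.8425  0.3932]
t 6.8 p [331.4 397.4 260.8] F [ 0.5 -0.2  0.4] w 35.2
```

```bash
python3 -m jog '-0.338 -0.842 0 0 0 -0.11 1;-0.338 -0.842 0 0 0 -0.11 1;-0.338 -0.842 0 0 0 -0.11 1;-0.338 -0.842 0 0 0 -0.11 1;-0.338 -0.842 0.2 0 0 -0.11 1;-0.338 -0.842 0.39 0 0 -0.11 1;-0.338 -0.842 0.39 0 0 -0.11 1'
python3 - <<'E'
from h import *
go([B(-85,195,182),B(-85,90,182)],YAW+np.pi/2)
E
```

```text
t: 7.5
ee_pos: [425.1, 243.7, 178.2]
orientation: [0.38, -3.11, 0.005]
ft_force: [0.2, -0.3, 0.2]
width: 0.4
grasp_force: 0.0
turn [-0.0039 -0.0167  0.006 ]
[428. 244. 182.] shift [-0.0164 -0.0026 -0.0192]
[453. 142. 182.] shift [-0.0148 -0.5276 -0.0182]
t 7.5 p [425.1 243.7 178.2] F [ 0.2 -0.3  0.2] w 0.4
```

```bash
python3 -m jog '-0.016 -0.15 -0.03 0 0 0 1;-0.016 -0.25 -0.054 0 0 0 1;-0.016 -0.32 -0.054 0 0 0 1;-0.016 -0.4 -0.054 0 0 0 1;-0.016 -0.46 -0.05 0 0 0 1;-0.016 -0.515 -0.041 0 0 0 1;-0.016 -0.57 -0.022 0 0 0 1;-0.016 -0.624 0.001 0 0 0 1'
python3 - <<'E'
from h import *
go([B(-85,51.3,164),B(-85,36.6,145.7),B(-85,27.1,124.2),B(-85,23.5,101)],YAW+np.pi/2)
E
```

```text
t: 8.3
ee_pos: [461.7, 123.6, 182.1]
orientation: [-0.38, 3.118, 0.0]
ft_force: [-1.0, 0.9, 2.6]
width: 0.5
grasp_force: 1.1
turn [-0.      0.0008  0.0054]
[463. 104. 164.] shift [ 0.0185 -0.0942  0.0904]
[466.  90. 146.] shift [ 0.0187 -0.1677  0.1819]
[468.  81. 124.] shift [ 0.0189 -0.2152  0.2894]
[469.  77. 101.] shift [ 0.019  -0.2332  0.4054]
t 8.3 p [461.7 123.6 182.1] F [-1.   0.9  2.6] w 0.5
```

```bash
python3 -m jog '0.01 -0.05 0.033 0 0 0 1;0.01 -0.095 0.07 0 0 0 1;0.01 -0.13 0.115 0 0 0 1;0.01 -0.168 0.161 0 0 0 1;0.01 -0.195 0.215 0 0 0 1;0.01 -0.215 0.27 0 0 0 1;0.01 -0.225 0.33 0 0 0 1;0.01 -0.233 0.375 0 0 0 1'; python3 -m jog '0 0 0.015 0 0 0 1;0 0 0.025 0 0 0 1;0 0 0.025 0 0 0 1'
python3 - <<'E'
from h import *
go([B(-85,23,101)],YAW+np.pi/2)
cv2.imwrite('pics/side1.png',get_image('side')[:,:,::-1])
E
```

```text
t: 9.1
ee_pos: [470.3, 78.1, 105.9]
orientation: [0.38, -3.118, 0.0]
ft_force: [-0.0, -1.4, 2.3]
width: 0.7
grasp_force: 0.9
t: 9.4
ee_pos: [470.4, 78.5, 101.9]
orientation: [0.38, -3.118, -0.0]
ft_force: [-0.2, -0.2, 0.0]
width: 0.4
grasp_force: 0.0
turn [ 0.0003 -0.001   0.0048]
[469.  77. 101.] shift [ 0.0069 -0.0066  0.0047]
t 9.4 p [470.4  78.5 101.9] F [-0.2 -0.2  0. ] w 0.4
```

View pics/side1.png

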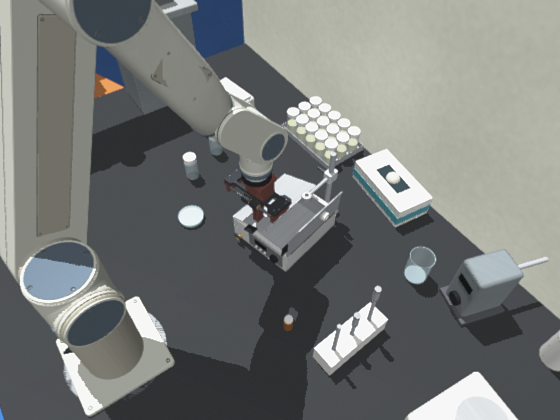

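The plain flap is down, with the fingers pressing at about (265,205) and the bush flap still up. I'll press a little more to confirm the stop.

```bash
python3 -m jog '0 0 0.005 0 0 0 1;0 0 0.01 0 0 0 1;0 0 0.01 0 0 0 1'; python3 -m jog '0 0 0.008 0 0 0 1;0 0 0.016 0 0 0 1;0 0 0.016 0 0 0 1'
```

```text
t: 9.75
ee_pos: [470.9, 78.5, 100.4]
orientation: [-0.38, 3.118, -0.0]
ft_force: [0.3, -0.5, 0.7]
width: 0.2
grasp_force: 0.3
t: 10.05
ee_pos: [470.6, 78.4, 96.8]
orientation: [-0.38, 3.119, 0.0]
ft_force: [0.5, 0.9, 0.7]
width: 0.1
grasp_force: 0.2
```

Run:
```python
from h import *
try: print(tip_extent())
except Exception as e: print(tip_extent)
im=get_image('side')[130:290,190:380,::-1]
cv2.imwrite('pics/c2.png',cv2.resize(im,None,fx=4,fy=3.7,interpolation=cv2.INTER_CUBIC))
print(get_obs()['ft_force'])
```

```text
17.0
[0.30727557 0.90300596 0.72410281]
```

View pics/c2.png

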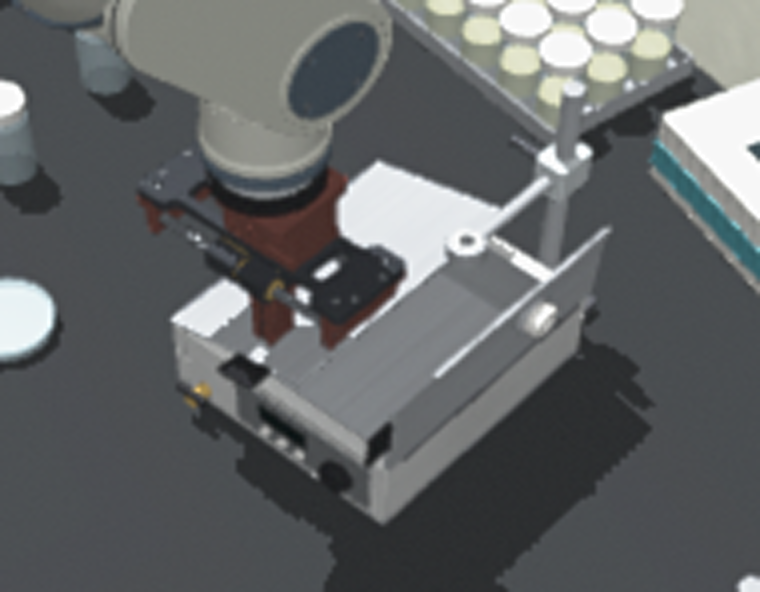

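Run:
```python
from h import *
o=get_obs();p=np.array(o['ee_pos'])
for nm,P in dict(tip=p-[0,0,17],fe1=B(-110,-26,84),fe2=B(110,-26,84),h1=B(-110,100,84),h2=B(110,100,84),rim1=B(-110,-100,80),tcpbath=p).items():
    q=proj('side',P)[0]; print(nm,q.round(1),'crop',((q-[190,130])*[4,3.7]).round())
print((np.array([[np.cos(YAW),np.sin(YAW)],[-np.sin(YAW),np.cos(YAW)]])@(p[:2]-C)).round(1))
```

```text
tip [258.2 225.1] crop [273. 352.]
fe1 [265. 240.] crop [300. 407.]
fe2 [316.2 194. ] crop [505. 237.]
h1 [232.  215.3] crop [168. 315.]
h2 [283.8 172.7] crop [375. 158.]
rim1 [285.6 256.3] crop [382. 467.]
tcpbath [258.1 221.4] crop [272. 338.]
[-83.5  24.1]
```

```bash
python3 -m jog '0 0 0 0 0 0 1;0 0 0 0 0 0 1'; python3 -m jog '0 0.25 -0.5 0 0 0 1;0 0.5 -0.8 0 0 0 1;0 0.8 -1 0 0 0 1;0 0.9 -1 0 0 0 1;0 0.9 -1 0 0 0 1'
python3 - <<'E'
from h import *
a=get_image('side')[150:280,210:370,::-1];b=get_image('top')[150:270,215:335,::-1]
a=cv2.resize(a,(480,390),interpolation=cv2.INTER_CUBIC);b=cv2.resize(b,(315,390))
cv2.imwrite('pics/c3.png',np.hstack([a,b]))
E
```

```text
t: 10.3
ee_pos: [470.4, 78.4, 96.9]
orientation: [0.38, -3.118, -0.0]
ft_force: [-0.4, -0.5, 0.4]
width: 0.5
grasp_force: 0.0
t: 10.8
ee_pos: [430.9, 237.1, 284.2]
orientation: [-0.379, 3.118, 0.0]
ft_force: [0.3, -0.4, -0.2]
width: 0.4
grasp_force: 0.0
```

View pics/c3.png

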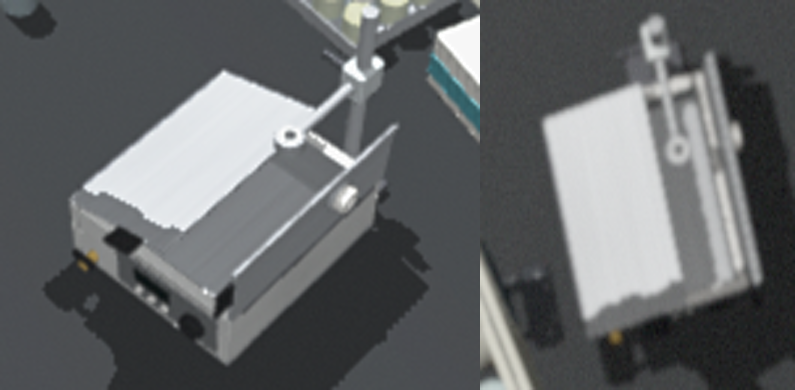

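Run:
```python
from h import *
out=[]
for n,(u0,v0,s,W,H) in dict(side=(215,155,4,100,120),top=(225,155,4,100,120)).items():
    im=cv2.resize(get_image(n)[v0:v0+H,u0:u0+W,::-1],None,fx=s,fy=s,interpolation=cv2.INTER_CUBIC)
    for th,col in((0,(0,0,255)),(.25,(0,255,0)),(.5,(255,0,0))):
        y=100-126*np.cos(th);z=82+126*np.sin(th)
        q=proj(n,[B(-110,100,82),B(-110,y,z),B(110,y,z),B(110,100,82)])
        cv2.polylines(im,[((q-[u0,v0]+.5)*s).astype(np.int32)],True,col,1)
    out.append(im)
cv2.imwrite('pics/c4.png',np.hstack(out))
for n in ('side','top'):
  print([(w(n,r['xyz']).round(1),round(r['confidence'],2)) for r in look_for('plain_flap',n)])
print(get_obs()['t'])
```

```text
[(array([534.8, 100.9, 100.8]), 0.85)]
[(array([542.6, 107.4, 101.8]), 0.57)]
11.1
```

View pics/c4.png

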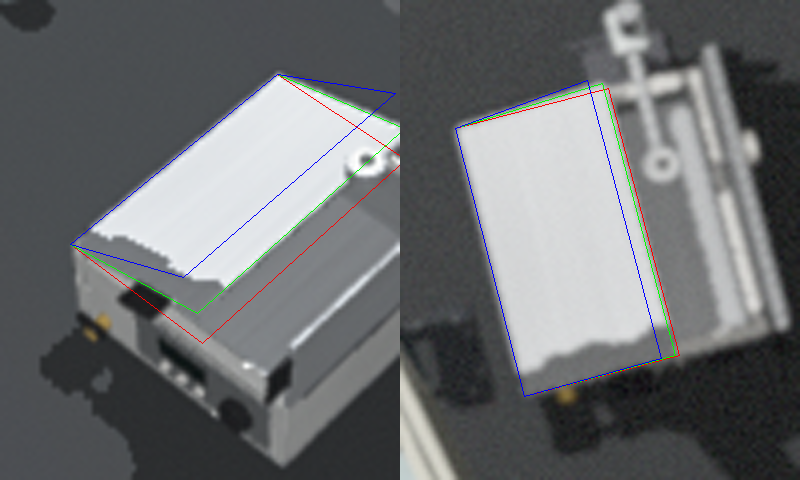

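The overlays put the plain flap at about 0.27 rad in both views, matching the green outline, so it isn't fully shut. I'll press it again from straight above, in small steps, watching the force.

Run:
```python
from h import *
go([B(-70,10,170),B(-70,10,135)],YAW+np.pi/2)
```

```text
turn [-0.0018 -0.005   0.004 ]
[487.  68. 170.] shift [-0.0739 -0.877   0.556 ]
[487.  68. 135.] shift [-0.0744 -0.8768  0.731 ]
t 11.1 p [430.9 234.8 281.1] F [ 1.2 -0.6  0.5] w 0.6
```

```bash
python3 -m jog '-0.074 -0.5 0.2 0 0 0 1;-0.074 -0.877 0.4 0 0 0 1;-0.074 -0.877 0.55 0 0 0 1;-0.074 -0.877 0.7 0 0 0 1;-0.074 -0.877 0.7 0 0 0 1;-0.074 -0.877 0.7 0 0 0 1'
for i in 1; do python3 -m jog '0 0 0.02 0 0 0 1;0 0 0.04 0 0 0 1'; python3 -m jog '0 0 0.02 0 0 0 1;0 0 0.04 0 0 0 1';python3 -m jog '0 0 0.02 0 0 0 1;0 0 0.04 0 0 0 1';python3 -m jog '0 0 0.02 0 0 0 1;0 0 0.04 0 0 0 1'; done | grep -E 'ee_pos|ft_f|width'
python3 - <<'E'
from h import *
get_image('side');n='side';print([(w(n,r['xyz']).round(1),round(r['confidence'],2)) for r in look_for('plain_flap',n)])
E
```

```text
t: 11.7
ee_pos: [484.7, 65.7, 138.0]
orientation: [0.371, -3.11, 0.0]
ft_force: [-0.3, 0.5, 0.4]
width: 0.8
grasp_force: 0.0
ee_pos: [488.5, 69.5, 135.1]
ft_force: [-0.5, 0.3, 0.0]
width: 0.5
ee_pos: [488.5, 70.0, 127.1]
ft_force: [0.1, 0.3, -0.2]
width: 0.7
ee_pos: [488.2, 69.7, 118.6]
ft_force: [0.4, -0.6, -0.3]
width: 0.5
ee_pos: [488.1, 69.4, 110.2]
ft_force: [-0.5, 0.1, 0.5]
width: 0.5
[(array([484.9, 101. , 101.2]), 0.77), (array([ 544.1, -299.7,  162.8]), 0.71), (array([544.7, 453.4,  48. ]), 0.62)]
```

```bash
(python3 -m jog '0 0 0.02 0 0 0 1;0 0 0.04 0 0 0 1'; python3 -m jog '0 0 0.02 0 0 0 1;0 0 0.04 0 0 0 1') | grep -E 'ee_pos|ft_f|width'
python3 - <<'E'
from h import *
out=[]
o=get_obs();p=np.array(o['ee_pos'])
for n,(u0,v0,s,W,H) in dict(side=(220,150,5,80,110),top=(225,155,5,80,110)).items():
    im=cv2.resize(get_image(n)[v0:v0+H,u0:u0+W,::-1],None,fx=s,fy=s,interpolation=cv2.INTER_CUBIC)
    for P,c in((p,(0,255,0)),(p-[0,0,17],(0,0,255))): cv2.circle(im,tuple(int(x) for x in (proj(n,P)[0]-[u0,v0]+.5)*s),4,c,1)
    out.append(im)
cv2.imwrite('pics/c5.png',np.hstack(out))
E
```

```text
ee_pos: [488.3, 69.3, 102.4]
ft_force: [0.5, -0.2, 0.2]
width: 0.7
ee_pos: [488.3, 69.2, 94.3]
ft_force: [0.8, -0.7, 1.3]
width: 0.5
```

View pics/c5.png

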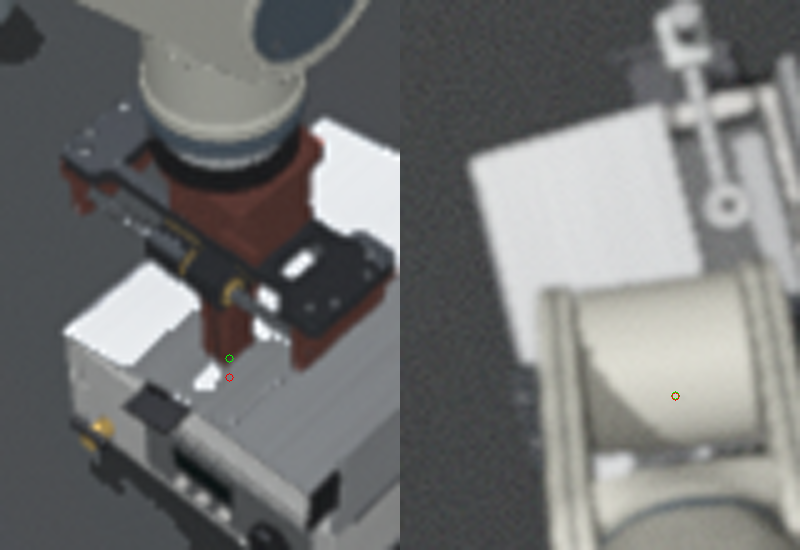

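The closed fingertips show at about (225,362) in the left crop, just above the plate, and the force is starting to rise. I'll keep going down.

```bash
(python3 -m jog '0 0 0.01 0 0 0 1;0 0 0.02 0 0 0 1'; python3 -m jog '0 0 0.01 0 0 0 1;0 0 0.02 0 0 0 1') | grep -E 'ee_pos|ft_f|width|grasp'
python3 - <<'E'
from h import *
n='side'
for i in range(3):
  get_image('side');print([(w(n,r['xyz']).round(1),round(r['confidence'],2)) for r in look_for('plain_flap',n)][:1])
o=get_obs();print(o['ft_force'],o['moment'],o['joint_torque'])
E
```

```text
ee_pos: [488.2, 69.2, 90.5]
ft_force: [0.7, -0.4, 1.9]
width: 0.5
grasp_force: 0.6
ee_pos: [488.3, 69.2, 86.5]
ft_force: [0.2, -1.1, 0.1]
width: 0.7
grasp_force: 0.6
[(array([487. , 102.7,  90.8]), 0.78)]
[(array([485.1,  99.2,  90. ]), 0.72)]
[(array([487. ,  98.8,  90.6]), 0.9)]
[ 0.40339213  0.15734128 -0.83719567] [0.00674514 0.06495732 0.00922084] [-6.11552605e-03 -4.54130709e+01 -1.77678144e+01 -1.41619160e-02
  7.07492768e-02 -1.28307246e-05]
```

```bash
(python3 -m jog '0 0 0.01 0 0 0 1;0 0 0.02 0 0 0 1'; python3 -m jog '0 0 0.01 0 0 0 1;0 0 0.02 0 0 0 1'; python3 -m jog '0 0 0.005 0 0 0 1;0 0 0.01 0 0 0 1'; python3 -m jog '0 0 0.005 0 0 0 1;0 0 0.01 0 0 0 1') | grep -E 'ee_pos|ft_f|grasp'
python3 - <<'E'
from h import *
n='side'
for i in range(2):
  get_image('side');print([(w(n,r['xyz']).round(1),round(r['confidence'],2)) for r in look_for('plain_flap',n)][:1])
o=get_obs();print(o['ft_force'],o['t'])
E
```

```text
ee_pos: [488.3, 69.2, 82.5]
ft_force: [-0.1, -0.8, 1.8]
grasp_force: 0.6
ee_pos: [488.3, 69.2, 78.4]
ft_force: [0.8, -1.9, 1.8]
grasp_force: 0.6
ee_pos: [488.2, 69.3, 76.4]
ft_force: [0.5, -0.9, 1.2]
grasp_force: 0.6
ee_pos: [488.3, 69.3, 75.7]
ft_force: [-6.1, -0.8, 29.4]
grasp_force: 14.8
[(array([486.9, 101.8,  85.4]), 0.57)]
[(array([487.6, 102.1,  80.3]), 0.88)]
[-5.42341195 -0.54216634 18.96300445] 14.8
```

```bash
python3 -m jog '0 0 -0.25 0 0 0 1;0 0 -0.5 0 0 0 1;0 0 -0.75 0 0 0 1;0 0.3 -0.9 0 0 0 1;0 0.6 -0.9 0 0 0 1;0 0.8 -0.9 0 0 0 1'
python3 - <<'E'
from h import *
for n in ('side','top'):
 for i in range(3):
  get_image(n);print([(w(n,r['xyz']).round(1),round(r['confidence'],2)) for r in look_for('plain_flap',n)][:1])
out=[]
for n,(u0,v0,s,W,H) in dict(side=(215,155,4,120,130),top=(230,155,4,80,130)).items():
    im=cv2.resize(get_image(n)[v0:v0+H,u0:u0+W,::-1],None,fx=s,fy=s,interpolation=cv2.INTER_CUBIC)
    for th,col in((0,(0,0,255)),(.1,(0,255,0))):
        y=100-126*np.cos(th);z=84+126*np.sin(th)
        q=proj(n,[B(-110,100,84),B(-110,y,z),B(110,y,z),B(110,100,84)])
        cv2.polylines(im,[((q-[u0,v0]+.5)*s).astype(np.int32)],True,col,1)
    out.append(im)
cv2.imwrite('pics/c6.png',np.hstack(out))
E
```

```text
t: 15.4
ee_pos: [453.5, 210.9, 255.5]
orientation: [-0.377, 3.116, 0.002]
ft_force: [0.9, -0.4, 0.1]
width: 0.6
grasp_force: 0.0
[(array([533.3, 104. ,  82.9]), 0.71)]
[(array([532.5, 103.4,  83.6]), 0.77)]
[(array([532.5, 103.4,  84.1]), 0.73)]
[(array([546.8, 103.3,  84.8]), 0.59)]
[(array([550.3, 101.3,  85.8]), 0.7)]
[(array([549.6, 103.7,  85. ]), 0.6)]
```

View pics/c6.png

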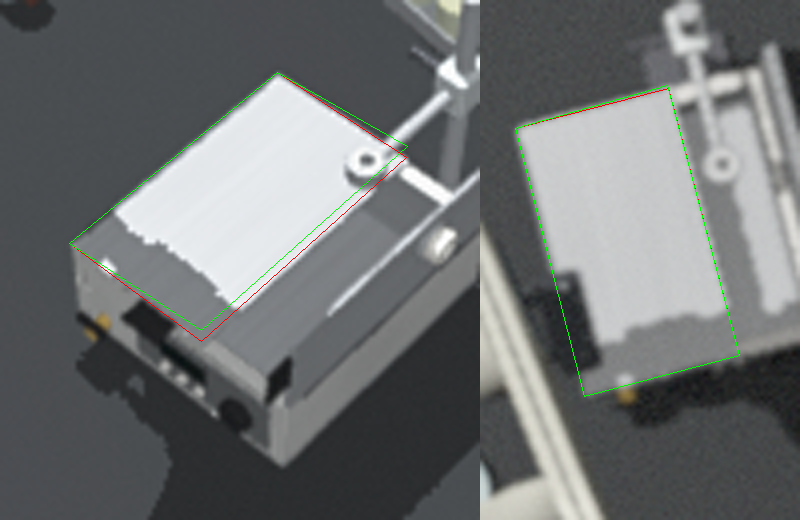

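The overlay shows the plain flap shut flat: the plate follows the red outline, and mid-plate z is about 84. Next is the bush flap.

Run:
```python
from h import *
go([B(-90,-170,260),B(-90,-170,129)],YAW+np.pi/2)
```

```text
turn [-0.     -0.0001  0.0025]
[ 510. -112.  260.] shift [ 0.1078 -1.6247 -0.0306]
[ 510. -112.  129.] shift [ 0.1078 -1.6247  0.6244]
t 16.1 p [453.7 209.  253.9] F [ 0.4 -0.2 -0.1] w 0.4
```

```bash
python3 -m jog '0.05 -0.95 -0.03 0 0 0 1;0.05 -0.95 -0.03 0 0 0 1;0.05 -0.95 -0.03 0 0 0 1;0.05 -0.95 -0.03 0 0 0 1;0.05 -0.95 -0.03 0 0 0 1' | grep ee_pos; python3 -m jog '0.058 -0.675 0 0 0 0 1;0.058 -0.675 0 0 0 0 1;0.058 -0.675 0 0 0 0 1;0.058 -0.675 0.25 0 0 0 1;0.058 -0.675 0.5 0 0 0 1;0.058 -0.675 0.655 0 0 0 1;0.058 -0.675 0.655 0 0 0 1;0.058 -0.675 0.655 0 0 0 1'
python3 - <<'E'
from h import *
go([B(-90,-115.5,129),B(-90,-101.3,127.6),B(-90,-87.7,122.6),B(-90,-76,114.3),B(-90,-66.9,103.2),B(-90,-60.9,90),B(-90,-58.5,76)],YAW+np.pi/2)
E
```

```text
ee_pos: [490.2, 18.6, 260.2]
t: 17.4
ee_pos: [510.8, -110.9, 129.2]
orientation: [0.38, -3.118, -0.001]
ft_force: [0.4, -0.1, -0.6]
width: 0.6
grasp_force: 0.0
turn [ 0.0008 -0.0011  0.0051]
[497. -59. 129.] shift [0.0021 0.2688 0.0014]
[494. -45. 128.] shift [0.0019 0.3398 0.0084]
[491. -32. 123.] shift [0.0017 0.4078 0.0334]
[488. -20. 114.] shift [0.0015 0.4663 0.0749]
[486. -12. 103.] shift [0.0013 0.5118 0.1305]
[484.  -6.  90.] shift [0.0012 0.5417 0.1965]
[484.  -3.  76.] shift [0.0011 0.5537 0.2665]
t 17.4 p [ 510.8 -110.9  129.2] F [ 0.4 -0.1 -0.6] w 0.6
```

```bash
python3 -m jog '0 0.12 0 0 0 0 1;0 0.2 0 0 0 0 1;0 0.235 0 0 0 0 1;0 0.27 0.001 0 0 0 1;0 0.305 0.004 0 0 0 1;0 0.34 0.008 0 0 0 1;0 0.375 0.02 0 0 0 1;0 0.408 0.033 0 0 0 1' | grep -E 'ee_p|ft'; python3 -m jog '0 0.03 0.02 0 0 0 1;0 0.058 0.041 0 0 0 1;0 0.085 0.07 0 0 0 1;0 0.104 0.097 0 0 0 1;0 0.12 0.13 0 0 0 1;0 0.134 0.163 0 0 0 1' | grep -E 'ee_p|ft'
python3 - <<'E'
from h import *
go([B(-90,-58.5,76)])
for n in('side','top'):
  get_image(n)
  for k in('cover_bush_mouth','bush_flap'): print(k,n,[(w(n,r['xyz']).round(1),round(r['confidence'],2)) for r in (pinpoint if k[0]=='c' else look_for)(k,n)][:2])
E
```

```text
ee_pos: [491.5, -31.6, 122.5]
ft_force: [3.1, -1.9, 3.2]
ee_pos: [484.2, -5.4, 89.1]
ft_force: [1.3, -0.3, 3.3]
[484.  -3.  76.] shift [-0.0008  0.0099  0.0655]
t 18.8 p [484.2  -5.4  89.1] F [ 1.3 -0.3  3.3] w 0.2
cover_bush_mouth side [(array([598.7,  25.3, 111.4]), 0.68)]
bush_flap side [(array([602.1,  11.4,  97.9]), 0.89)]
cover_bush_mouth top [(array([602.2,  26.9, 111.3]), 0.86)]
bush_flap top [(array([612.2,  19.8,  93.5]), 0.69)]
```

```bash
python3 -m jog '0 0.005 0.02 0 0 0 1;0 0.008 0.04 0 0 0 1;0 0.01 0.06 0 0 0 1;0 0.01 0.06 0 0 0 1' | grep -E 'ee_p|ft';python3 -m jog '0 0 0.005 0 0 0 1;0 0 0.01 0 0 0 1;0 0 0.01 0 0 0 1' | grep -E 'ee_p|ft'; python3 -m jog '0 0 0.005 0 0 0 1;0 0 0.005 0 0 0 1' | grep -E 'ee_p|ft'
```

```text
ee_pos: [483.8, -4.0, 77.2]
ft_force: [-0.5, -0.2, 0.2]
ee_pos: [483.9, -4.0, 76.0]
ft_force: [-2.2, 1.3, 6.1]
ee_pos: [484.0, -4.0, 75.8]
ft_force: [-4.6, 1.2, 16.6]
```

Both flaps met their stop at TCP z 75.8. I'll retreat, check the bush, and plan the pick.

```bash
python3 -m jog '0 0 -0.25 0 0 0 1;0 0 -0.5 0 0 0 1;0 0 -0.75 0 0 0 1;0 -0.1 -0.95 0 0 0 0;0 -0.4 -0.95 0 0 0 -1;0 -0.7 -0.95 0 0 0 -1;0 -0.9 -0.95 0 0 0 -1;0 -0.9 -0.95 0 0 0 -1' | grep -E 'ee_p|ft|wid'
python3 - <<'E'
from h import *
ap={'guide_mouth':(597,37,168),'cover_bush_mouth':(597,37,99),'shaft_shoulder':(550,-299,153),'shaft':(550,-298,12),'bush_flap':(590,20,84)}
for k in ap:
  for n in('side','top'):
    L=[]
    for i in range(3):
      get_image(n)
      for r in (look_for if k=='bush_flap' else pinpoint)(k,n):
        p=w(n,r['xyz'])
        if np.linalg.norm(p-ap[k])<40: L.append(p);break
    print(k,n,np.mean(L,0).round(1) if L else 0,len(L))
go([(549.3,-299.3,260),(549.3,-299.3,168)],np.pi/2+.05)
E
```

```text
ee_pos: [528.1, -183.1, 264.8]
ft_force: [0.5, 0.0, -0.0]
width: 37.0
guide_mouth side [599.2  35.4 168.2] 3
guide_mouth top [597.3  37.9 168.4] 3
cover_bush_mouth side [594.4  32.4  98.6] 2
cover_bush_mouth top [597.5  32.2  96. ] 3
shaft_shoulder side [ 547.6 -298.1  154.1] 3
shaft_shoulder top 0 0
shaft side [ 550.3 -300.4   11. ] 3
shaft top 0 0
bush_flap side 0 0
bush_flap top [555.2  10.9  85.8] 3
turn [-0.000e+00  1.000e-04  3.675e-01]
[ 549. -299.  260.] shift [ 0.0375 -0.6116  0.0236]
[ 549. -299.  168.] shift [ 0.0375 -0.6116  0.4836]
t 23.8 p [ 527.2 -178.8  264.7] F [0.9 0.5 0.2] w 87.6
```

```bash
python3 -m jog '0.038 -0.612 0.02 0 0 0.367 -1;0.038 -0.612 0.02 0 0 0.367 -1;0.038 -0.612 0.02 0 0 0.367 -1;0.038 -0.612 0.02 0 0 0.367 -1;0.038 -0.612 0.12 0 0 0.367 -1;0.038 -0.612 0.25 0 0 0.367 -1;0.038 -0.612 0.4 0 0 0.367 -1;0.038 -0.612 0.484 0 0 0.367 -1' | grep -E 'ee_p|ft|wid'; python3 -m jog '0 0 0 0 0 0 -1;0 0 0 0 0 0 -1'| grep -E 'ee_p|ft|wid'
python3 - <<'E'
from h import *
go([(549.3,-299.3,168)],np.pi/2+.05)
p=get_obs()['ee_pos']
out=[]
for n in('side','top'):
    q=proj(n,p)[0];u0,v0=(q-[40,45]).astype(int)
    im=cv2.resize(get_image(n)[v0:v0+90,u0:u0+80,::-1],None,fx=5,fy=5,interpolation=cv2.INTER_CUBIC)
    for z,c in((202,(0,0,255)),(154,(0,255,0)),(55,(255,0,0))): cv2.circle(im,tuple(int(x) for x in (proj(n,(p[0],p[1],z))[0]-[u0,v0]+.5)*5),4,c,1)
    out.append(im)
cv2.imwrite('pics/c7.png',np.hstack(out))
E
```

```text
ee_pos: [548.0, -297.6, 165.7]
ft_force: [-0.6, 0.9, -0.7]
width: 87.7
ee_pos: [549.3, -298.7, 168.3]
ft_force: [0.3, -0.5, 0.1]
width: 88.0
turn [ 0.0005 -0.0003  0.0016]
[ 549. -299.  168.] shift [ 0.0003 -0.0028  0.0015]
t 24.8 p [ 549.3 -298.7  168.3] F [ 0.3 -0.5  0.1] w 88.0
```

View pics/c7.png

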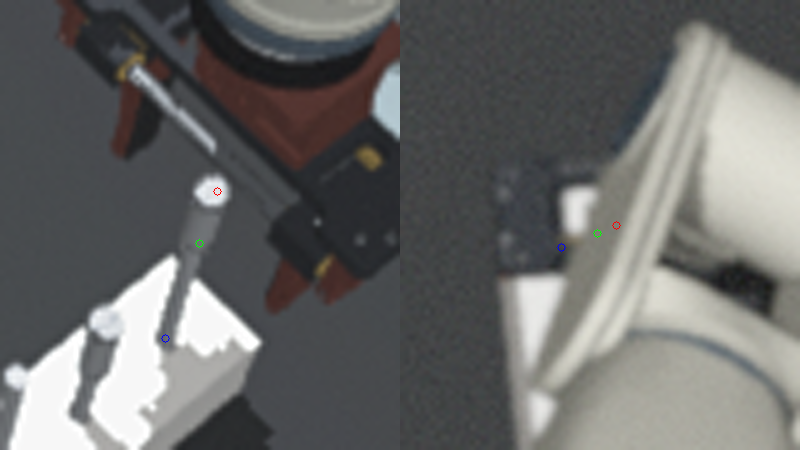

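In the side view the shaft lines up with the axis marks (coupling top at (212,190), mark at (217,191)), and the open finger tips straddle it at (125,155) and (275,305). I'll lower 8 mm, grip and lift.

```bash
python3 -m jog '0.004 -0.002 0.02 0 0 0 -1;0.004 -0.002 0.04 0 0 0 -1;0.004 -0.002 0.04 0 0 0 1;0.004 -0.002 0.04 0 0 0 1;0.004 -0.002 0.04 0 0 0 1;0.004 -0.002 0.04 0 0 0 1;0.004 -0.002 0.04 0 0 0 1;0.004 -0.002 0.04 0 0 0 1' | grep -E 'ee_p|ft|wid|gr';python3 -m jog '0 0 0 0 0 0 1;0 0 0 0 0 0 1;0 0 0 0 0 0 1;0 0 0 0 0 0 1'| grep -E 'ee_p|ft|wid|gr'
```

```text
ee_pos: [548.5, -299.9, 159.9]
ft_force: [-0.1, -0.5, -0.2]
width: 43.4
grasp_force: 0.0
ee_pos: [548.4, -299.8, 159.9]
ft_force: [0.7, 0.0, -0.2]
width: 15.6
grasp_force: 30.0
```

```bash
python3 -m jog '0 0 -0.05 0 0 0 1;0 0 -0.1 0 0 0 1;0 0 -0.2 0 0 0 1;0 0 -0.35 0 0 0 1;0 0 -0.55 0 0 0 1;0 0 -0.75 0 0 0 1;0 0 -0.95 0 0 0 1;0 0 -0.98 0 0 0 1' | grep -E 'ee_p|ft|wid|gr'
python3 - <<'E'
from h import *
for k in('shaft','shaft_shoulder'):
  for n in('side','top'):
    get_image(n);print(k,n,[(w(n,r['xyz']).round(1),round(r['confidence'],2)) for r in pinpoint(k,n)][:2])
go([(598,36,365)])
E
```

```text
ee_pos: [550.4, -301.0, 362.9]
ft_force: [1.0, -0.5, -1.6]
width: 15.5
grasp_force: 30.0
shaft side [(array([ 554. , -302.5,  214.8]), 0.76)]
shaft top []
shaft_shoulder side [(array([ 545.9, -299. ,  348.1]), 0.59)]
shaft_shoulder top []
[598  36 365] shift [-0.3347  1.6629 -0.0528]
t 27.3 p [ 547.8 -299.5  354.1] F [-0.6 -0.2 -1.4] w 15.5
```

```bash
python3 -m jog '-0.04 0.15 -0.03 0 0 0 1;-0.08 0.35 -0.03 0 0 0 1;-0.12 0.55 -0.03 0 0 0 1;-0.16 0.75 -0.03 0 0 0 1;-0.19 0.9 -0.03 0 0 0 1;-0.2 0.95 -0.03 0 0 0 1' | grep -E 'ee_p|ft|wid'
python3 -m jog '-0.03 0.15 0 0 0 0 1;-0.06 0.35 0 0 0 0 1;-0.1 0.55 0 0 0 0 1;-0.135 0.68 0 0 0 0 1;-0.135 0.712 0 0 0 0 1;-0.135 0.712 0 0 0 0 1;-0.135 0.712 0 0 0 0 1' | grep -E 'ee_p|ft|wid'
python3 - <<'E'
from h import *
go([(598,36,356)])
ap={'guide_mouth':(597,37,168),'cover_bush_mouth':(597,37,99),'shaft_shoulder':(598,36,350),'shaft_tip':(598,36,208)}
for n in('side','top'):
    get_image(n)
    for k in ap:
        print(k,n,[(w(n,r['xyz']).round(1),round(r['confidence'],2)) for r in pinpoint(k,n)][:2])
    m=outline_of('shaft',n)
    if m:
        m=m[0]; v,u=np.nonzero(m['mask']); print(n,'mask',len(u),m['confidence'],u.min(),u.max(),v.min(),v.max())
for n,(u0,v0,W,H) in dict(side=(275,120,80,100),top=(250,140,80,100)).items():
    np.save(f'{n}_i.npy',get_image(n))
ims=[]
p=get_obs()['ee_pos']
for n in('side','top'):
    q=proj(n,(598,36,200))[0];u0,v0=(q-[40,50]).astype(int);print(n,u0,v0)
    im=cv2.resize(np.load(f'{n}_i.npy')[v0:v0+100,u0:u0+80,::-1],None,fx=5,fy=5,interpolation=cv2.INTER_CUBIC);ims.append(im)
cv2.imwrite('pics/c8.png',np.hstack(ims))
E
```

```text
ee_pos: [578.8, -105.3, 361.0]
ft_force: [0.1, -0.3, -1.8]
width: 15.6
ee_pos: [598.5, 34.3, 361.5]
ft_force: [-0.5, 0.4, -1.5]
width: 15.5
[598  36 356] shift [0.0018 0.0086 0.0274]
t 28.6 p [598.5  34.3 361.5] F [-0.5  0.4 -1.5] w 15.5
guide_mouth side [(array([599.1,  36.2, 169.8]), 0.85)]
cover_bush_mouth side [(array([592.4,  32.1, 100. ]), 0.67)]
shaft_shoulder side [(array([596.5,  32.3, 357.2]), 0.52), (array([553.9, 470.8,   3.2]), 0.28)]
shaft_tip side []
side mask 214 0.64 306 312 127 183
guide_mouth top [(array([599.5,  36.5, 166.3]), 0.86)]
cover_bush_mouth top [(array([597.3,  33.3,  95.6]), 0.84)]
shaft_shoulder top []
shaft_tip top [(array([ 431.4, -305.2,   10.3]), 0.17)]
side 266 136
top 250 144
```

View pics/c8.png

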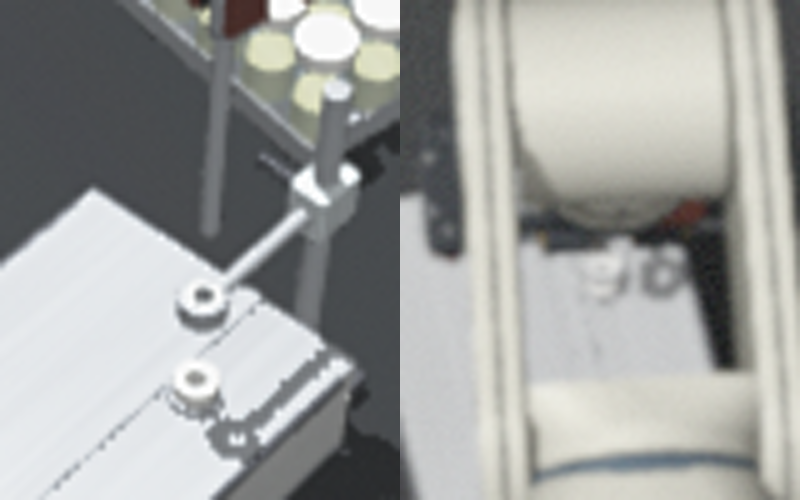

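The side crop shows both flaps shut, with the guide hole at (205,294), the bush hole at (195,378) and the shaft end at about (210,233). I'll measure the shaft's line and the holes sub-pixel in this one camera, so that its bias cancels.

Run:
```python
from h import *
im=np.load('side_i.npy').astype(float).mean(2)
np.set_printoptions(linewidth=220)
print('shaft rows');
for v in range(140,186,5): print(v,im[v,300:318].round().astype(int))
print('tip');print(im[176:188,304:314].round().astype(int))
print('guide');print(im[188:204,299:316].round().astype(int))
print('bush');print(im[206:220,298:312].round().astype(int))
p=np.array(get_obs()['ee_pos'])
for z in (213.6,250,300,340): print(z,proj('side',(p[0],p[1],z))[0].round(2))
for P in [(598,36.5,170),(598,36.5,99)]: print(P,proj('side',P)[0].round(2), [ (proj('side',np.array(P)+d)[0]-proj('side',P)[0]).round(2) for d in ([10,0,0],[0,10,0],[0,0,10])])
```

```text
shaft rows
140 [162 142 135 132 133 128 160 163 108 107  95  56  52  54  53  52  56  72]
145 [ 97 103 102 108 133 136 137 129 117 112 114 113 105 127 138 172 204 213]
150 [ 76  74  75  75  80  88  99 102  98 114 118 114 118 126 122 118 122 130]
155 [ 76  75  76  75  75  76  75  78 106 117 119 109 100 101 100 114 153 156]
160 [ 76  75  75  75  75  74  75  83 111 119 115  91  75  73  75  76  86  97]
165 [ 74  75  75  75  74  74  77  96 115 119 110  78  74  75  75  75  75  74]
170 [ 76  75  75  75  75  77  93 107 117 117  98  76  74  74  75  76  74  74]
175 [ 75  76  75  75  74  77  92 112 119 113  80  74  75  75  75  76  75  75]
180 [ 75  75  76  76  75  77  99 116 119 108  77  75  75  75  75  75  76  74]
185 [236 239 167 120  82  73  73  74  74  76  75  76  75  73  72  92 153 208]
tip
[[ 74  77  94 113 119 112  81  74  74  75]
 [ 74  78  98 114 119 111  78  74  76  75]
 [ 74  77  97 115 119 111  74  74  75  75]
 [ 75  78  97 115 118 109  69  73  75  75]
 [ 75  77  99 116 119 108  77  75  75  75]
 [ 74  79 102 117 118 106  79  74  75  75]
 [ 75  77  95 113 113  95  76  75  76  76]
 [ 7
[... 1773 characters left out ...]
 [194 203 199 235 252 249 227 225 243 252 252 203 223 233]
 [206 204 190 163 224 253 253 253 253 253 226 146 215 233]
 [222 191 228 171 154 180 210 215 207 180 145 121 193 231]
 [228 209 194 207 178 150 157 159 154 147 127 134 151 229]
 [230 225 165 168 219 149 153 148 132 131 134 160 166 228]
 [230 232 224 166 164 148 169 151 124 119 120 149 229 225]
 [230 231 230 230 228 171 161 157 130 160 157 145 216 163]]
213.6 [307.24 183.07]
250 [308.05 173.5 ]
300 [309.22 159.57]
340 [310.23 147.72]
(598, 36.5, 170) [305.91 193.84] [array([ 2.99, -1.59]), array([-2.22, -2.35]), array([ 0.2 , -2.45])]
(598, 36.5, 99) [304.53 210.37] [array([ 2.87, -1.57]), array([-2.12, -2.31]), array([ 0.19, -2.24])]
```

```bash
python3 -m jog '0.002 0.004 0.08 0 0 0 1;0.002 0.005 0.15 0 0 0 1;0.002 0.005 0.185 0 0 0 1;0.002 0.005 0.185 0 0 0 1;0.002 0.005 0.185 0 0 0 1' | grep -E 'ee_p|ft|wid'
python3 - <<'E'
from h import *
np.set_printoptions(linewidth=220)
a=get_image('side');b=get_image('top');np.save('s2.npy',a);np.save('t2.npy',b)
p=np.array(get_obs()['ee_pos']);print(p.round(1))
z=p[2]-147.9
for n in('side','top'): print(n,'tip pred',proj(n,(p[0],p[1],z))[0].round(2),'guide pred',proj(n,(598,36.5,170))[0].round(2),'bush',proj(n,(598,36.5,99))[0].round(2),[ (proj(n,np.array([598,36,170])+d)[0]-proj(n,(598,36,170))[0]).round(2) for d in ([10,0,0],[0,10,0],[0,0,10])])
print(a.mean(2)[182:202,298:314].round().astype(int))
q=proj('top',(598,36.5,170))[0].round().astype(int)
print(q);print(b.mean(2)[q[1]-14:q[1]+9,q[0]-9:q[0]+10].round().astype(int))
E
```

```text
ee_pos: [598.3, 36.5, 325.0]
ft_force: [-0.0, 0.2, -0.7]
width: 15.4
[598.6  36.5 325.6]
side tip pred [306.25 191.88] guide pred [305.91 193.84] bush [304.53 210.37] [array([ 2.99, -1.59]), array([-2.22, -2.35]), array([ 0.2 , -2.45])]
top tip pred [289.76 194.97] guide pred [289.72 195.49] bush [289.41 198.3 ] [array([-0.07, -3.31]), array([-3.34,  0.06]), array([ 0.05, -0.42])]
[[150  94  75  72  75  74  77  93 112 119 113  81  75  76  76  75]
 [240 168 119  81  73  74  75  91 112 118 112  80  74  75  76  75]
 [235 232 209 154  93  75  74  91 113 119 111  79  75  76  74  74]
 [232 233 235 239 165 119  84  95 114 118 109  76  73  74  74  74]
 [232 232 232 234 230 209 153 101 113 119 110  70  73  74  74  75]
 [231 231 230 231 233 235 240 129 113 119 108  76  75  73  76 105]
 [230 230 230 231 232 234 233 141 115 116 104  80  70  75 108 178]
 [230 230 231 231 231 232 230 128 112 116 109 118  83 110 180 231]
 [230 231 230 230 231 231 227 124 110 118 148 205 158 183 231 224]
 [231 231 230 231 229 229 228 157 114 127 177 234 238 232 220 183]
 [231 231 230 229 228 230 241 227 145 169 233 
[... 1752 characters left out ...]
81  82  81  92 106 131 141 157 183 185 163 138 128 126 120 100  90]
 [132 134 135 132 137 147 163 178 177 185 205 210 191 160 159 172 169 139 122]
 [186 188 186 183 180 186 196 203 196 193 208 218 204 177 172 190 184 155 131]
 [202 202 204 202 195 191 202 208 207 205 212 213 196 169 168 186 184 156 134]
 [204 207 208 208 201 193 195 200 203 203 200 195 171 149 153 179 181 153 133]
 [204 208 204 207 200 196 200 201 195 194 191 184 160 142 156 181 184 153 134]
 [202 204 205 203 198 197 206 211 211 207 204 191 165 144 166 190 185 155 134]
 [198 202 205 204 199 195 198 207 212 210 203 189 165 162 179 192 190 169 151]
 [202 204 206 206 198 190 196 199 195 190 185 182 179 188 197 201 199 191 181]]
```

Run:
```python
from h import *
np.set_printoptions(linewidth=220)
t=cv2.imread('pics/top0.png').mean(2)
print(t[188:204,282:300].round().astype(int))
# outlines of dark hole and ring in side0 upscaled
for P in [(598,36.5,170),(597,34,170)]: 
  print(P,proj('top',P)[0].round(2))
```

```text
[[194 194 194 190 188 197 198 182 175 189 194 195 196 196 196 193 179 148]
 [194 195 192 193 190 193 195 182 176 187 195 195 196 196 196 192 182 151]
 [195 196 194 192 191 188 189 182 175 184 191 193 196 195 198 196 184 161]
 [193 193 194 193 192 188 189 186 179 179 186 189 196 196 198 195 189 168]
 [195 195 194 193 192 193 195 193 194 194 191 188 191 194 196 195 191 178]
 [194 194 193 193 196 196 200 202 203 199 197 193 192 191 194 195 195 182]
 [196 196 195 196 199 200 200 190 189 188 193 198 192 186 191 196 196 186]
 [195 195 193 196 199 201 198 190 184 187 196 204 193 184 192 196 196 191]
 [196 195 195 197 199 203 203 199 194 194 204 208 195 184 187 196 197 193]
 [195 196 193 193 197 202 208 208 206 206 209 207 192 185 192 196 197 193]
 [196 194 194 191 190 195 207 211 212 210 204 193 182 185 191 196 196 195]
 [198 196 196 192 187 184 192 196 197 198 187 174 177 188 197 196 196 195]
 [196 195 195 193 189 184 176 176 176 174 170 172 181 192 195 197 197 196]
 [198 197 196 194 192 189 185 178 180 180 179 186 190 194 193 195 196 193]
 [198 196 197 194 196 195 192 192 191 192 192 193 194 195 195 194 196 195]
 [197 197 195 195 194 194 194 194 195 195 194 194 192 196 195 195 196 195]]
(598, 36.5, 170) [289.72 195.49]
(597, 34, 170) [290.56 195.8 ]
```

```bash
python3 -m jog '0.007 -0.013 0 0 0 0 1;0.007 -0.013 0 0 0 0 1;0.007 -0.013 0.02 0 0 0 1;0.007 -0.013 0.03 0 0 0 1;0.007 -0.013 0.03 0 0 0 1' | grep -E 'ee_p|ft|wid'
python3 -m jog '0 0 0.01 0 0 0 1;0 0 0.02 0 0 0 1;0 0 0.02 0 0 0 1' | grep -E 'ee_p|ft|wid'
python3 -m jog '0 0 0.01 0 0 0 1;0 0 0.02 0 0 0 1;0 0 0.02 0 0 0 1' | grep -E 'ee_p|ft|wid'
python3 - <<'E'
from h import *
np.set_printoptions(linewidth=220)
a=get_image('side');p=np.array(get_obs()['ee_pos']);print(p,get_obs()['moment'],proj('side',p-[0,0,147.9])[0],p[2]-147.9)
print(a.mean(2)[182:202,298:314].round().astype(int))
E
```

```text
ee_pos: [596.6, 33.8, 318.4]
ft_force: [1.3, -0.1, -1.6]
width: 15.0
ee_pos: [596.8, 33.8, 314.5]
ft_force: [-0.3, -0.2, -1.7]
width: 15.3
ee_pos: [596.7, 33.8, 310.5]
ft_force: [0.1, 0.1, -2.0]
width: 15.5
[596.86050292  33.82108412 310.71373698] [0.02145    0.03432151 0.02882741] [306.01451567 196.39187536] 162.81373697989702
[[150  94  75  73  75  75  75  86 110 118 114  87  75  75  75  75]
 [239 168 119  82  73  73  75  88 112 118 114  83  74  76  75  74]
 [235 231 209 154  93  74  74  93 111 119 112  80  74  75  74  74]
 [232 233 235 239 166 120  83  90 112 119 112  80  74  76  75  73]
 [232 231 232 233 230 209 154  98 111 118 111  78  74  73  72  73]
 [232 231 230 231 232 236 240 129 112 117 110  75  73  72  75 106]
 [231 230 230 231 231 233 232 144 115 117 108  79  71  76 108 179]
 [230 229 231 231 231 232 230 145 114 116 113 119  84 109 180 231]
 [230 231 230 231 231 231 229 140 113 116 133 204 159 183 231 224]
 [230 231 230 230 229 229 228 124 111 118 156 235 238 231 220 183]
 [231 231 230 229 228 230 240 129 111 118 161 238 233 215 178 142]
 [230 230 228 224 230 242 255 145 111 119 178 252 222 179 146 177]
 [230 229 226 215 236 249 244 130 110 112 163 255 221 185 188 227]
 [229 229 229 224 238 245 233 135 117 109 145 250 240 218 224 231]
 [229 230 227 189 233 246 252 197 181 131 131 179 218 178 217 229]
 [229 231 229 171 173 235 241 236 253 194 144 134 165 166 230 232]
 [230 231 229 153 106 143 218 232 237 222 139 120 113 155 232 232]
 [230 232 230 186 107 101 123 131 145 132 113 107 111 180 232 222]
 [230 231 232 229 142 111 108 109 113 111 109 110 134 210 221 190]
 [230 230 232 232 204 166 137 120 120 123 133 154 181 215 192 221]]
```

The tip is inside the guide bearing (z about 163) with no contact force, and the side image shows it vanishing into the bore. I'll lower on towards the bush.

```bash
python3 -m jog '0 0 0.04 0 0 0 1;0 0 0.08 0 0 0 1;0 0 0.12 0 0 0 1;0 0 0.12 0 0 0 1' | grep -E 'ee_p|ft|wid'
python3 -m jog '0 0 0.05 0 0 0 1;0 0 0.1 0 0 0 1;0 0 0.14 0 0 0 1;0 0 0.14 0 0 0 1' | grep -E 'ee_p|ft|wid'
python3 - <<'E'
from h import *
np.set_printoptions(linewidth=220)
a=get_image('side');p=np.array(get_obs()['ee_pos']);print(p,get_obs()['moment'],proj('side',p-[0,0,147.9])[0],p[2]-147.9)
print(a.mean(2)[190:220,296:312].round().astype(int))
E
```

```text
ee_pos: [596.0, 33.8, 285.0]
ft_force: [-0.7, -0.0, -1.8]
width: 15.6
ee_pos: [596.0, 33.8, 257.2]
ft_force: [-0.9, 0.1, -1.9]
width: 15.4
[596.49393133  33.78898447 258.019916  ] [ 0.05043023 -0.00979913 -0.02886124] [304.87960021 208.73993015] 110.11991599642315
[[231 230 230 231 231 231 231 230 206 118 113 122 172 206 159 183]
 [230 230 230 231 231 230 230 228 204 119 114 122 178 235 239 232]
 [230 232 231 230 230 229 229 228 206 121 113 123 187 237 233 215]
 [231 230 230 230 228 224 231 237 214 121 114 131 222 253 223 172]
 [231 230 230 229 226 216 237 249 218 121 113 110 162 255 195 140]
 [230 230 229 230 229 224 239 246 236 134 112 108 115 174 142 156]
 [230 229 229 230 228 189 233 247 254 179 128 125 138 151 126 138]
 [229 229 229 231 229 171 175 237 243 214 160 151 145 132 123 151]
 [229 230 230 231 229 153 106 144 209 148 130 129 128 123 109 154]
 [230 230 230 232 231 188 107 103 121 113 120 118 112 108 113 180]
 [230 230 230 231 233 229 142 113 108 112 115 113 111 111 134 210]
 [231 231 230 230 232 233 205 165 112 111 113 115 132 156 182 215]
 [231 230 231 231 231 231 230 2
[... 475 characters left out ...]
 138 223 253 246 233 226 226]
 [230 232 233 232 234 249 251 228 162 161 217 251 250 242 228 227]
 [232 233 233 230 224 250 251 174 151 155 162 225 250 242 227 230]
 [233 232 227 225 222 251 251 207 163 149 150 217 253 241 226 232]
 [233 223 193 203 199 235 252 250 224 152 151 201 254 203 224 233]
 [224 182 205 203 190 162 224 254 255 198 173 177 180 140 216 232]
 [197 172 221 191 228 171 154 181 208 195 169 158 138 121 193 232]
 [224 227 228 209 194 207 177 150 158 159 154 148 130 131 151 229]
 [229 230 230 225 165 169 218 149 153 148 133 132 133 148 163 229]
 [230 230 230 232 224 166 164 148 169 150 125 118 120 144 216 225]
 [230 230 230 230 230 229 228 172 160 159 125 126 125 126 138 155]]
```

The tip's projection down to z=99 falls at (304.7,211.2) and the bush hole is at (304.7,211.25), so it's aligned. I'll carry on down.

```bash
python3 -m jog '0 0 0.03 0 0 0 1;0 0 0.06 0 0 0 1;0 0 0.08 0 0 0 1;0 0 0.08 0 0 0 1' | grep -E 'ee_p|ft|wid'
python3 -m jog '0 0 0.03 0 0 0 1;0 0 0.06 0 0 0 1;0 0 0.08 0 0 0 1;0 0 0.08 0 0 0 1' | grep -E 'ee_p|ft|wid'
```

```text
ee_pos: [596.5, 33.8, 242.1]
ft_force: [0.0, 0.0, -2.5]
width: 15.2
ee_pos: [596.4, 33.8, 226.0]
ft_force: [-0.4, -0.7, -1.7]
width: 15.2
```

```bash
python3 -m jog '0 0 0.03 0 0 0 1;0 0 0.06 0 0 0 1;0 0 0.09 0 0 0 1;0 0 0.12 0 0 0 1;0 0 0.15 0 0 0 1;0 0 0.155 0 0 0 1;0 0 0.155 0 0 0 1;0 0 0.155 0 0 0 1' | grep -E 't:|ee_p|ft|wid|gr'
python3 - <<'E'
from h import *
a=get_image('side');p=np.array(get_obs()['ee_pos']);print(p,p[2]-147.9,get_obs()['ft_force'],get_obs()['t'])
for k in('shaft_shoulder','shaft'): print(k,[(w('side',r['xyz']).round(1),round(r['confidence'],2)) for r in pinpoint(k,'side')][:2])
im=cv2.resize(a[140:260,215:365,::-1],None,fx=5,fy=5,interpolation=cv2.INTER_CUBIC);cv2.imwrite('pics/c9.png',im)
E
```

```text
t: 33.5
ee_pos: [597.2, 33.8, 196.1]
ft_force: [0.7, -0.7, -2.6]
width: 15.2
grasp_force: 30.0
[597.19383498  33.79028913 196.20823397] 48.308233966194365 [-0.06138438  0.44583274 -1.83325823] 33.55
shaft_shoulder [(array([559.2,  72.5,   3.9]), 0.55), (array([599.2,  33.5, 191.1]), 0.52)]
shaft []
```

View pics/c9.png

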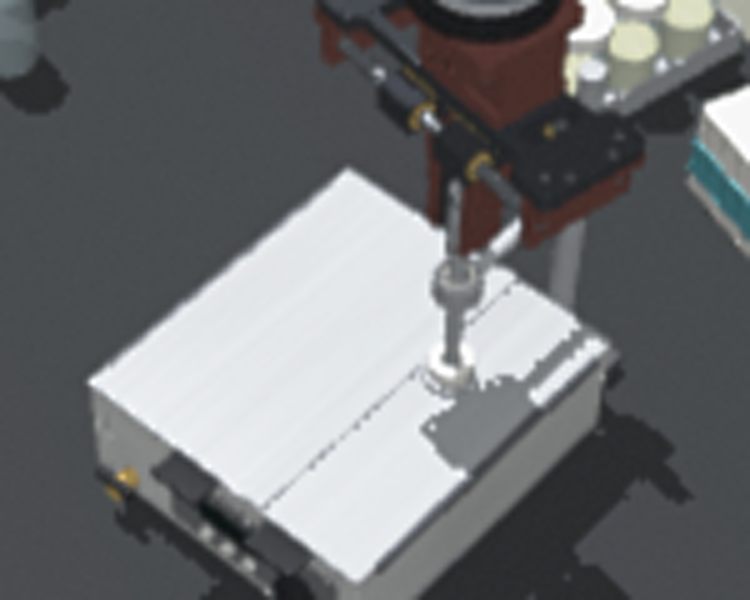

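The side crop shows the shaft running through the guide bearing at (457,280) and the bush at (450,365). Both flaps are shut flat, the lower end is at about z 48 mm, and the shaft is held with no side load. Handing in.

```bash
python3 -c "
from workcell import close_job
print(close_job())"
```

```text
the job is handed in; nothing more can be done
None
```

The job is handed in at about 34 s of the allowed 72 s: both flaps shut, plain one first, and the shaft held through the guide bearing and bush with its lower end at about 48 mm, roughly halfway between cover and floor; my first push left the plain flap slightly open, so I pressed it shut before touching the bush flap.

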